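# Shut the balance's draught shield and tare it touch-free

## Robot

A 6-joint arm with a two-finger parallel gripper is mounted at the origin on the work surface. World frame = base frame: x ahead of the robot, y to its left, z up, the work surface at z = 0. Lengths are in m, angles in degrees, forces in N, time in s.
With the tool pointing down it reaches from about 0.375 to 0.9 m from the base axis. Payload 3.1 kg.
Tool frame: the origin (TCP) lies between the finger pads, 19 mm behind the fingertips; this is the grasp point; z points along the fingers, y is the line along which they close (so a half turn about z gives the same grasp; the last joint's range is limited). The gripper opens to 87 mm and grips with 3 to 60 N. Pads are 19 mm wide; open, the fingers measure 117 mm over their backs; the gripper's body (75 mm by 190 mm) begins 51 mm behind the grasp point.
Start: joints at [59.731, 30.224, 82.088, -0, 67.689, -10.227], TCP at [0.214, 0.587, 0.241] pointing down, gripper open.
Joint ranges: [-176.69, 176.69], [-43.24, 126.21], [12.49, 139.97], [-82, 262], [0, 151.66], [-163.58, 163.58]. Speed limits (degrees/s): [159.86, 159.86, 180, 180, 180, 180].

## Interface

Orientations are given as a 3x3 rotation matrix whose columns are the frame's x, y, z axes.
In Python, from rig import read_state, capture, hand_in, trace, landmark_of gives the robot as it stands.
- The arm moves only by the shell command python3 -m jog 'ROWS'. ROWS is JSON, a list of rows, each an object of numbers: "tx", "ty", "tz": the shift along the tool's x, y, z in cm; "roll": the turn about the tool's z in rad; "jaw": the opening, from 0 (shut) to 1 (fully open). A call has 1 to 8 rows; each row shifts and turns the commanded pose from where the row before left it, along the tool's axes as they then stand; what a row does not reach is not made up. A row lasts 1/10 s, in which the tool goes at most 50 mm and 8.59 degrees, less where a joint would pass 70% of its speed; a pose out of reach is approached as far as the arm can. A call with a gripper value outside its range is refused whole. The fingers move at their own pace and stop on an object; the grip force is fixed at half the most. Time passes only in rows, so rows that do not move let the fingers close. It gives the time, the measured TCP pose, the force, the opening and the grip force at its end, in the units of the state.
- read_state(): the state, without advancing time (a new reading comes with each control period).
- capture(name): name is "scene" or "top"; returns a dict with "img" (400x640x3 uint8, red, green, blue), "vertical_fov" (degrees; the focal length in pixels is half the picture's height over the tangent of half this angle, whatever the lens; pixels are square), "cx", "cy" (the principal point, pixels), "cam_to_world" (4x4, takes a point from camera to world coordinates). Camera axes: x right, y up, looking along -z (the intrinsics and any distortion apply to the point x, -y, -z); pixel columns grow to the right and rows downward; lengths in m; the calibration is good to about 2 mm. A picture is of the moment at which its call begins. There is no depth.
- hand_in(): hands the job in; it is judged then, once.
Trained networks look in the newest picture that a camera, given by its name, has taken for a name from the list of things; names that differ only in an ending like _2 or _b are one class to them, and where a whole thing is asked for, a point or a joint stands for the part that bears it (a point fixed in the world has none). Each returns a list of dicts, best first, with "p" (0 to 1); they miss things now and then, are a little off and sometimes report something else, mostly with a low value. They report only what shows in the picture. A call takes as long as a camera call. They do not tell look-alikes from the thing itself.
- trace(camera, thing): "pixels" (400x640 bool, what is visible of it) and "bbox" ([left, top, width, height] in pixels, round what is visible of it).
- landmark_of(camera, thing): "point" ([row, column] in pixels: a listed point, or the origin of a listed thing).
The state is a dict: "time_s": time; "joint_positions": joint angles; "qvel": joint speeds; "tau": joint torques, N m; "position": TCP position; "tcp_rot": TCP orientation; "force": force on the tool from outside, world axes, zero at the start; "moment": the same for the moment, N m; "opening": opening from 0.0 (shut) to 1.0 (fully open); "grasp_force": force on a finger pad.
Only numpy, scipy, OpenCV 4.12 (cv2) and the standard library are available. Lean on these libraries where they do the work, as an engineer would, in place of code of your own. Each camera call takes 0.05 s, during which the arm holds its last target. There are 200 camera calls.

## Task

Tare the balance: push the sliding glass door on top of its draught shield fully shut by the upright tab, and only then point at the touch-free tare sensor, the grey pod with the single round window: hold the fingertips a few centimetres above the middle of that window for at least two seconds, then draw the hand straight up well clear of it, by a hand's width or more. Do not touch any of the three sensor pods, keep the hand from coming low over the two with slot-shaped windows (they are other commands), and leave the dish on the pan and everything else on the bench where it is.

Things in the scene. Friction and masses are not known exactly. Their poses are not given: they have to be found in the camera images.
- balance: Grey precision balance, 310 (x) x 200 (y) x 170 mm high, fixed to the bench; origin: centre of its underside, x to its rear, y to its left, z up. At the front a low console (70 mm high), behind it a glass weighing chamber open at the top (180 mm wide, its front pane at x = -75 mm), at the rear a solid column (x from 100 to 150 mm). The chamber's top edge and the column's top are about 170 mm high
- shield_door (a joint): Travel of the glass top door in m: 0 = fully shut (end stop at the front), grows as the door slides to the balance's rear (+x), at most 0.115. It slides with about 1.5 N of friction and stays where it is left
- door_tab (a point): Centre of the door's black upright tab; moves with the door; axes as the balance's. The tab is 10 mm thick (x), 50 mm wide (y) and 30 mm high: its top is 15 mm above this point, and the flat glass door plate's top 15 mm below it. The plate reaches 145 mm behind the tab, with nothing standing on it. Push the tab's rear face towards the balance's front (-x) to shut the door
- round_pod: grey plastic sensor pod 64 x 64 x 24 mm, loose on the bench, not to be touched; origin: centre of its underside, z up. Its place among the three pods varies. Tare sensor: its top has one round window, 42 mm across
- round_window (a point): centre of the black window in the pod's top face, 25 mm above the bench; z up; the point to hover over
- slot_pod: grey plastic sensor pod 64 x 64 x 24 mm, loose on the bench, not to be touched; origin: centre of its underside, z up. Its place among the three pods varies. Its top has one slot-shaped window, 10 x 48 mm
- slot_window (a point): centre of the black window in the pod's top face, 25 mm above the bench; z up
- twin_pod: grey plastic sensor pod 64 x 64 x 24 mm, loose on the bench, not to be touched; origin: centre of its underside, z up. Its place among the three pods varies. Its top has two parallel slot windows, 10 x 34 mm each
- twin_window (a point): midpoint between the two windows in the pod's top face, 25 mm above the bench; z up
- dish: Small aluminium dish, 50 mm across, 16 mm high, standing on the balance's pan inside the glass chamber; origin: centre of its underside
- tape_roll: White roll of tape lying flat, 80 mm across, 24 mm high; origin: centre of its underside
- tip_box: White box of pipette tips with a clear lid, 124 x 89 x 62 mm high; origin: centre of its underside
- jar: Glass jar with a brass-coloured lid, 66 mm across, 90 mm high; origin: centre of its underside
- pipette: Pipette lying on the bench, 26 mm thick, about 250 mm long, its black handle to -x of its own frame; origin: underside, where handle and shaft meet
There are look-alikes about, which are no part of the job. What is shaped like the jar but purple or red is not meant.

How it is judged (in metres and radians):
On the way, in this order (a step that is already met when the one before it is completed fails the run):
1. the draught shield's top door is pushed fully shut (within 5 mm) (value of joint shield_door below 0.005 m), for 0.2 s.
2. with the door shut, the tool point dwells for 2 s over the round window (within 20 mm sideways, 20 to 80 mm above it) (value of joint shield_door below 0.005 m and horizontal distance between the grasp point and round_window below 0.02 m and z of the grasp point in the frame of round_window between 0.02 and 0.08 m), for 2 s.
3. the hand is drawn away from the sensor (tool point more than 100 mm above the window) (z of the grasp point in the frame of round_window above 0.1 m), for 0.1 s.
At the end, for the whole second after the job is handed in: The shield door is shut (within 5 mm of its stop), the tool point is more than 100 mm above the round window, the three pods are within 10 mm and the dish and the other things within 20 mm of where they stood, all at rest (value of joint shield_door below 0.005 m and z of the grasp point in the frame of round_window above 0.1 m and distance of each of dish, tape_roll, tip_box, jar, pipette from where it was at the start of the episode below 0.02 m and distance of each of round_pod, slot_pod, twin_pod from where it was at the start of the episode below 0.01 m and linear speed of each of dish, tape_roll, tip_box, jar, pipette, round_pod, slot_pod, twin_pod below 0.02 m/s); the robot touches nothing.
It fails at once if a sensor pod is touched (contact force between any of the fingers, the arm and round_pod above 0.2 N or contact force between any of the fingers, the arm and slot_pod above 0.2 N or contact force between any of the fingers, the arm and twin_pod above 0.2 N).
It fails at once if the tool point comes within 40 mm sideways and less than 90 mm above the window of a wrong sensor ((horizontal distance between the grasp point and slot_window below 0.04 m and z of the grasp point in the frame of slot_window below 0.09 m) or (horizontal distance between the grasp point and twin_window below 0.04 m and z of the grasp point in the frame of twin_window below 0.09 m)).
It fails at once if the tare sensor is pointed at while the shield door is still open (value of joint shield_door above 0.01 m and (horizontal distance between the grasp point and round_window below 0.03 m and z of the grasp point in the frame of round_window below 0.09 m)).
It fails at once if the dish or another bystander is moved more than 20 mm (distance of any of dish, tape_roll, tip_box, jar, pipette from where it was at the start of the episode above 0.02 m).
It fails at once if the dish on the pan is touched by the robot (contact force between any of the fingers, the arm and dish above 0.3 N).
It also fails if it takes over 48 s, if anything falls off the work surface, if the arm or the gripper's body presses on something with over 40 N, if the wrist force passes 120 N, or if a joint passes its speed limit or range.

## Working session

There is one attempt and no reset: what is moved stays moved. The work goes in short steps, Python scripts to look and compute and a shell command to move; the robot and the scene stay as the last step left them, time stands still between calls to the robot, and variables do not carry over. Pictures are saved under pics/ and viewed, at most 10 in all, crops included, and the job is handed in when it is done.

```bash
mkdir -p pics
cat > h.py <<'E'
import numpy as np, cv2
from rig import *
from scipy.optimize import least_squares
def cam(name):
    c=capture(name); c['f']=200/np.tan(np.radians(c['vertical_fov']/2)); return c
def proj(c,P):
    T=np.linalg.inv(c['cam_to_world']); q=T[:3,:3]@P+T[:3,3]
    return np.array([c['cy']-c['f']*q[1]/-q[2], c['cx']+c['f']*q[0]/-q[2]])
def ray(c,rc):
    d=np.array([(rc[1]-c['cx'])/c['f'],-(rc[0]-c['cy'])/c['f'],-1]); T=c['cam_to_world']
    return T[:3,3],T[:3,:3]@d
def atz(c,rc,z):
    o,d=ray(c,rc); return o+d*(z-o[2])/d[2]
def tri(cs,rcs):
    A=np.zeros((3,3));b=np.zeros(3);R=[]
    for c,rc in zip(cs,rcs):
        o,d=ray(c,rc);d=d/np.linalg.norm(d);M=np.eye(3)-np.outer(d,d);A+=M;b+=M@o;R.append((M,o))
    p=np.linalg.solve(A,b); return p,[np.linalg.norm(M@(p-o))for M,o in R]
E
python3 - <<'E'
from h import *
cs={n:cam(n) for n in('scene','top')}
for n,c in cs.items():
    cv2.imwrite(f'pics/{n}0.png',c['img'][:,:,::-1]); print(n,{k:v for k,v in c.items() if k!='img'})
for t in ['door_tab','round_window','slot_window','twin_window','balance','dish','tape_roll','tip_box','jar','pipette']:
    L={n:landmark_of(n,t) for n in cs}
    for n in cs: print(t,n,[(np.round(x['point'],1).tolist(),round(x['p'],2)) for x in L[n][:4]], np.round(atz(cs[n],L[n][0]['point'],{'door_tab':.187,'dish':.1}.get(t,.025 if 'window' in t else 0)),3) if L[n] else '')
    if all(L.values()): 
        p,e=tri(cs.values(),[L[n][0]['point'] for n in cs]);print('   tri',p.round(4),np.round(e,4))
E
```

```text
scene {'vertical_fov': 52.92478586088477, 'cx': 323.0291619288598, 'cy': 195.92678402054904, 'cam_to_world': array([[-0.61032926, -0.66931268,  0.42369652,  1.0122603 ],
       [ 0.79211406, -0.52060508,  0.31863091,  0.33717704],
       [ 0.00731485,  0.53008574,  0.8479125 ,  1.10044061],
       [ 0.        ,  0.        ,  0.        ,  1.        ]]), 'f': np.float64(401.79816998241853)}
top {'vertical_fov': 44.20977683092975, 'cx': 313.2838140032304, 'cy': 207.33156549980103, 'cam_to_world': array([[ 0.02145481,  0.99200272, -0.12437964,  0.36985102],
       [-0.99976147,  0.02179637,  0.0013858 , -0.03142395],
       [ 0.00408574,  0.12432024,  0.99223373,  1.27396062],
       [ 0.        ,  0.        ,  0.        ,  1.        ]]), 'f': np.float64(492.42007623482834)}
door_tab scene [([256.4, 404.5], 0.66)] [0.572 0.259 0.187]
door_tab top [([175.2, 182.1], 0.95)] [0.572 0.262 0.187]
   tri [0.5723 0.2602 0.19  ] [0.0016 0.0016]
round_window scene [([188.7, 334.7], 0.7)] [ 0.43  -0.054  0.025]
round_window top [([242.6, 319.1], 0.9)] [ 0.437 -0.05   0.025]
   tri [ 0.4363 -0.0499 
[... 713 characters left out ...]
1724  0.028 ] [0.0052 0.0052]
tip_box scene [([242.5, 303.6], 0.8)] [ 0.629 -0.022  0.   ]
tip_box top [([172.4, 308.2], 0.67), ([173.8, 179.0], 0.6), ([166.3, 366.3], 0.24)] [ 0.622 -0.018  0.   ]
   tri [ 0.6251 -0.0208 -0.007 ] [0.0035 0.0035]
jar scene [([190.5, 221.9], 0.91), ([129.2, 283.7], 0.73), ([153.9, 315.0], 0.67)] [ 0.648 -0.349  0.   ]
jar top [([291.9, 446.7], 0.82), ([279.2, 380.5], 0.58), ([169.9, 431.7], 0.57)] [ 0.319 -0.379  0.   ]
   tri [ 0.3848 -0.6048 -0.5449] [0.1154 0.1154]
pipette scene [([235.7, 246.2], 0.58)] [ 0.718 -0.174  0.   ]
pipette top [([132.1, 371.8], 0.92), ([244.0, 315.1], 0.72)] [ 0.735 -0.184  0.   ]
   tri [ 0.7258 -0.1756  0.0131] [0.0086 0.0086]
```

View pics/scene0.png

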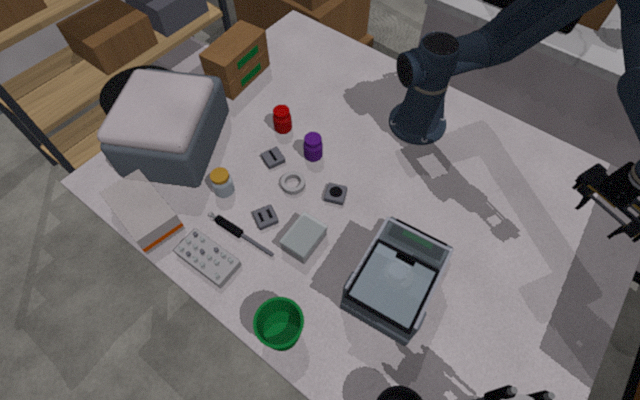

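View pics/top0.png

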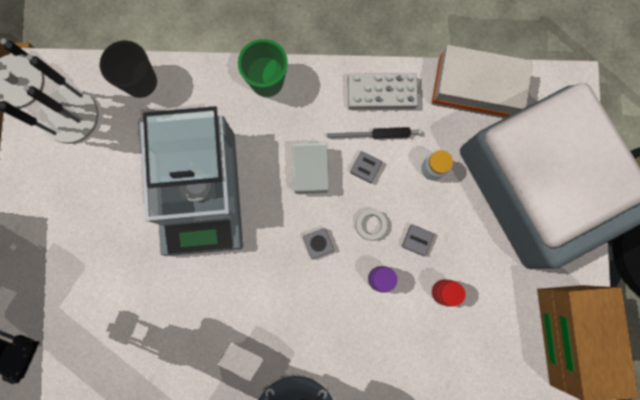

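Run:
```python
from h import *
s=read_state();print(np.round(s['position'],4),np.round(s['tcp_rot'],3).tolist(),s['opening'],s['time_s'])
cs={n:cam(n) for n in('scene','top')}
a=cs['top']['img'][95:265,125:255];b=cs['scene']['img'][205:350,330:460]
a=cv2.resize(a,None,fx=3,fy=3,interpolation=3);b=cv2.resize(b,None,fx=3,fy=3,interpolation=3)
o=np.zeros((510,780,3),np.uint8);o[:,:390]=a;o[:435,390:]=b
cv2.imwrite('pics/crop1.png',o[:,:,::-1])
for t in ['door_tab','round_window','round_pod','twin_pod']:
  for n in cs:
    L=trace(n,t); 
    for x in L[:2]:
        m=np.argwhere(x['pixels']).mean(0);print(t,n,round(x['p'],2),x['bbox'],m.round(1),np.round(atz(cs[n],m,.018),3))
```

```text
[0.2141 0.5871 0.2413] [[-0.939, 0.343, -0.0], [0.343, 0.939, 0.0], [0.0, 0.0, -1.0]] 1.0002557653978992 1.1
door_tab scene 0.91 [347.0, 235.6, 92.9, 100.9] [284.9 393. ] [0.584 0.264 0.018]
door_tab scene 0.62 [254.1, 203.2, 25.1, 24.0] [216.4 265.6] [ 0.639 -0.164  0.018]
door_tab top 0.77 [144.1, 105.7, 78.2, 81.0] [147.1 181.9] [0.678 0.313 0.018]
door_tab top 0.58 [350.2, 152.6, 30.6, 29.4] [166.4 365.5] [ 0.637 -0.167  0.018]
round_window scene 0.68 [281.4, 212.4, 48.2, 54.9] [236.8 303.9] [ 0.62  -0.027  0.018]
round_window scene 0.65 [323.5, 179.8, 27.0, 25.7] [193.  335.7] [ 0.438 -0.044  0.018]
round_window top 0.79 [305.1, 226.2, 26.0, 32.9] [243.3 318. ] [ 0.435 -0.047  0.018]
round_pod scene 0.71 [323.5, 181.5, 25.4, 22.5] [193.2 336.1] [ 0.438 -0.043  0.018]
round_pod top 0.77 [302.6, 229.3, 31.8, 28.2] [243.6 318.2] [ 0.435 -0.048  0.018]
twin_pod scene 0.62 [254.3, 203.5, 24.9, 24.2] [216.5 266.3] [ 0.638 -0.162  0.018]
twin_pod top 0.72 [302.1, 226.1, 31.4, 34.8] [243.8 317.6] [ 0.434 -0.046  0.018]
twin_pod top 0.59 [350.2, 149.8, 31.2, 34.3] [166.9 365.7] [ 0.636 -0.167  0.018]
```

View pics/crop1.png

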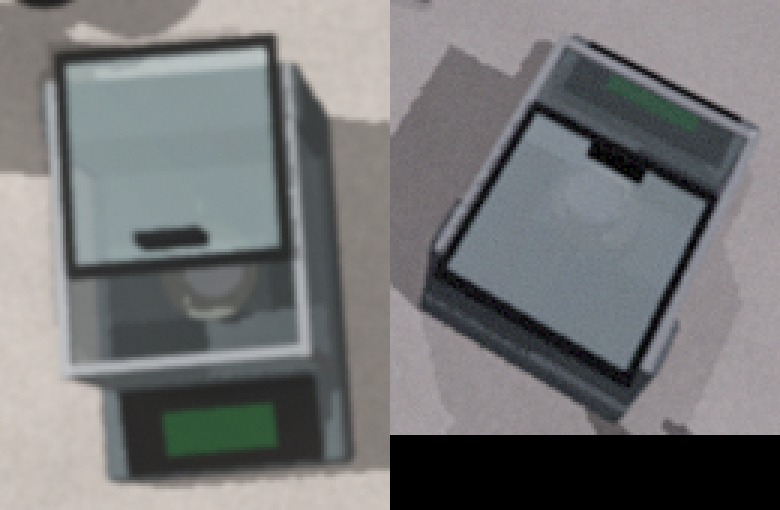

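Run:
```python
from h import *
cs=[cam('top'),cam('scene')]
A=[(55,50),(275,35),(290,258),(70,275)]; B=[(630,383),(440,275),(535,105),(718,197)]
B=[B[1],B[0],B[3],B[2]] 
P=[]
f=lambda p,o:(p[1]/3+o[0],p[0]/3+o[1])
for s in range(4):
  pass
# which scene corner corresponds: test both orders by residual
for B2 in ([(440,275),(630,383),(718,197),(535,105)],[(630,383),(440,275),(535,105),(718,197)]):
  for a,b in zip(A,B2):
    b=(b[0]-390,b[1]); p,e=tri(cs,[f(a,(95,125)),f(b,(205,330))]); print(p.round(4),np.round(e,4), atz(cs[0],f(a,(95,125)),.174).round(4))
  print()
p,e=tri(cs,[f((172,236),(95,125)),f((227,160),(205,330))]);print('tab',p.round(4),np.round(e,4))
# chamber front edge and console front in top, z=.17 / .07
for q,z in [((66,376),.17),((310,352),.17),((108,478),.07),((350,460),.07)]: print(q,atz(cs[0],f(q,(95,125)),z).round(4))
```

```text
[0.7261 0.2702 0.285 ] [0.0666 0.0666] [0.7212 0.3633 0.174 ]
[0.7299 0.2846 0.1393] [0.0838 0.0838] [0.737  0.1951 0.174 ]
[0.5514 0.2652 0.1326] [0.0831 0.0831] [0.5633 0.1758 0.174 ]
[0.57   0.2493 0.277 ] [0.0682 0.0682] [0.5466 0.3408 0.174 ]

[0.7188 0.3627 0.1796] [0.0015 0.0015] [0.7212 0.3633 0.174 ]
[0.7369 0.1994 0.1689] [0.0038 0.0038] [0.737  0.1951 0.174 ]
[0.5642 0.1785 0.1653] [0.0013 0.0013] [0.5633 0.1758 0.174 ]
[0.546  0.3429 0.173 ] [0.0019 0.0019] [0.5466 0.3408 0.174 ]

tab [0.5752 0.2628 0.1877] [0.0009 0.0009]
(66, 376) [0.4706 0.3403 0.17  ]
(310, 352) [0.4927 0.1583 0.17  ]
(108, 478) [0.3975 0.3347 0.07  ]
(350, 460) [0.4162 0.1392 0.07  ]
```

```bash
python3 -m jog '[{"roll":-0.117,"jaw":0},{"roll":-0.117,"jaw":0},{"roll":-0.117,"jaw":0},{"roll":-0.117,"jaw":0},{"tx":-2.8,"ty":-2.8,"jaw":0},{"tx":-2.8,"ty":-2.8,"jaw":0},{"tx":-2.8,"ty":-2.8,"jaw":0},{"tx":-2.8,"ty":-2.8,"jaw":0}]'; python3 -m jog '[{"tx":-2.8,"ty":-2.8,"jaw":0},{"tx":-2.8,"ty":-2.8,"jaw":0},{"tx":-2.8,"ty":-2.8,"jaw":0},{"tx":-2.8,"ty":-2.8,"jaw":0},{"tx":-2.8,"ty":-2.8,"jaw":0},{"tx":-2.8,"ty":-2.8,"jaw":0},{"tx":-2.4,"ty":-2.8,"jaw":0},{"jaw":0}]'; python3 -c "
from h import *
s=read_state();print(s['position'],s['tcp_rot'],s['opening'])"
```

```text
[0.21415275 0.5871656  0.24126618] [[-9.39441824e-01  3.42708416e-01 -3.53374291e-05]
 [ 3.42708415e-01  9.39441824e-01  3.34898569e-05]
 [ 4.46747147e-05  1.93513379e-05 -9.99999999e-01]] 0.9996731453470337$[0]: bad value
$[0]: bad value
```

```bash
python3 -m jog '[{"tx":0.0,"ty":0.0,"tz":0.0,"roll":-0.117,"jaw":0.0}]'; echo; python3 -m jog '[{"roll":-0.117,"jaw":0.01}]'; python3 -m jog --help | head -30
```

```text
time_s: 1.8
position: [0.2142, 0.5872, 0.2413]
tcp_rot: [[-0.974, 0.228, -0.0], [0.228, 0.974, 0.0], [0.0, 0.0, -1.0]]
force: [-0.4, -0.2, 0.4]
opening: 0.964
grasp_force: 0.0
$[0]: bad value
invalid input: not JSON, or not a number
```

```bash
python3 -m jog '[{"tx":0,"ty":0,"tz":0,"roll":-0.117,"jaw":0},{"tx":0,"ty":0,"tz":0,"roll":-0.117,"jaw":0},{"tx":0,"ty":0,"tz":0,"roll":-0.117,"jaw":0},{"tx":-2.8,"ty":-2.8,"tz":0,"roll":0,"jaw":0},{"tx":-2.8,"ty":-2.8,"tz":0,"roll":0,"jaw":0},{"tx":-2.8,"ty":-2.8,"tz":0,"roll":0,"jaw":0},{"tx":-2.8,"ty":-2.8,"tz":0,"roll":0,"jaw":0},{"tx":-2.8,"ty":-2.8,"tz":0,"roll":0,"jaw":0}]'; python3 -m jog '[{"tx":-2.8,"ty":-2.8,"tz":0,"roll":0,"jaw":0},{"tx":-2.8,"ty":-2.8,"tz":0,"roll":0,"jaw":0},{"tx":-2.8,"ty":-2.8,"tz":0,"roll":0,"jaw":0},{"tx":-2.8,"ty":-2.8,"tz":0,"roll":0,"jaw":0},{"tx":-2.8,"ty":-2.8,"tz":0,"roll":0,"jaw":0},{"tx":-2.8,"ty":-2.8,"tz":0,"roll":0,"jaw":0},{"tx":-2.4,"ty":-2.8,"tz":0,"roll":0,"jaw":0},{"tx":0,"ty":0,"tz":0,"roll":0,"jaw":0}]'
```

```text
time_s: 2.6
position: [0.3708, 0.4637, 0.2414]
tcp_rot: [[-0.993, -0.118, 0.0], [-0.118, 0.993, 0.0], [-0.0, 0.0, -1.0]]
force: [-0.6, 0.2, -1.1]
opening: 0.264
grasp_force: 0.0
time_s: 3.4
position: [0.5877, 0.289, 0.2412]
tcp_rot: [[-0.994, -0.113, 0.003], [-0.113, 0.994, -0.001], [-0.003, -0.001, -1.0]]
force: [0.2, 0.9, -0.6]
opening: 0.009
grasp_force: 0.0
```

```bash
python3 -m jog '[{"tx":0,"ty":0,"tz":0,"roll":0,"jaw":0},{"tx":0,"ty":0,"tz":0,"roll":0,"jaw":0}]'
```

```text
time_s: 3.6
position: [0.5825, 0.2932, 0.2411]
tcp_rot: [[-0.993, -0.118, -0.001], [-0.118, 0.993, 0.0], [0.001, 0.0, -1.0]]
force: [0.1, 0.1, -0.3]
opening: 0.004
grasp_force: 0.0
```

```bash
python3 -m jog '[{"tx":-1.5,"ty":-1.5,"tz":0,"roll":0,"jaw":0},{"tx":-1.5,"ty":-1.4,"tz":0,"roll":0,"jaw":0},{"tx":0,"ty":0,"tz":2,"roll":0,"jaw":0},{"tx":0,"ty":0,"tz":0,"roll":0,"jaw":0},{"tx":0,"ty":0,"tz":0,"roll":0,"jaw":0}]'
python3 - <<'E'
from h import *
c=cam('scene');d=cam('top')
o=np.zeros((510,780,3),np.uint8)
o[:,:390]=cv2.resize(d['img'][75:245,125:255],None,fx=3,fy=3,interpolation=3);o[:435,390:]=cv2.resize(c['img'][205:350,330:460],None,fx=3,fy=3,interpolation=3)
cv2.imwrite('pics/crop2.png',o[:,:,::-1])
s=read_state();tip=s['position']+np.array([0,0,-.019]);print(s['position'],proj(d,tip),proj(c,tip))
E
```

```text
time_s: 4.1
position: [0.6169, 0.2669, 0.2208]
tcp_rot: [[-0.993, -0.118, -0.001], [-0.118, 0.993, -0.0], [0.001, -0.0, -1.0]]
force: [0.4, -0.7, -0.6]
opening: 0.004
grasp_force: 0.0
[0.61713238 0.26749106 0.22190302] [153.87447888 179.07701885] [269.90369199 398.85082029]
```

View pics/crop2.png

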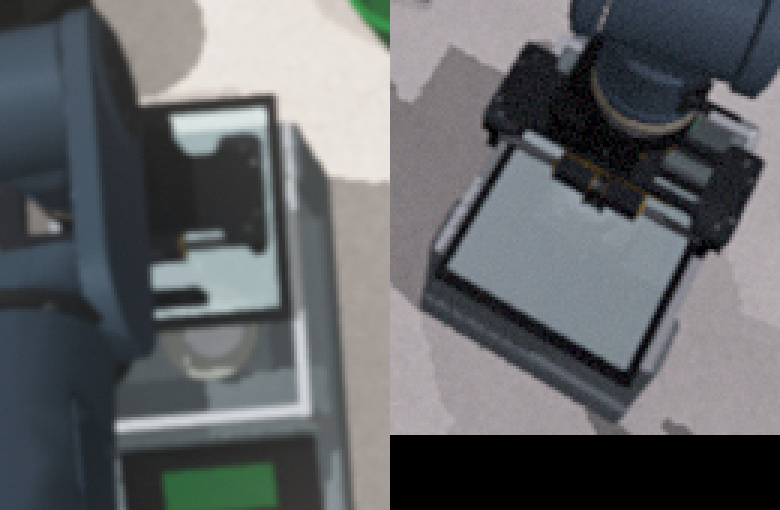

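```bash
python3 -m jog '[{"tx":0,"ty":0,"tz":1,"roll":0,"jaw":0},{"tx":0,"ty":0,"tz":1,"roll":0,"jaw":0},{"tx":0,"ty":0,"tz":0,"roll":0,"jaw":0}]'; python3 -m jog '[{"tx":1,"ty":0,"tz":0,"roll":0,"jaw":0},{"tx":1,"ty":0,"tz":0,"roll":0,"jaw":0},{"tx":1,"ty":0,"tz":0,"roll":0,"jaw":0},{"tx":1,"ty":0,"tz":0,"roll":0,"jaw":0},{"tx":1,"ty":0,"tz":0,"roll":0,"jaw":0}]'
```

```text
time_s: 4.5
position: [0.6152, 0.2672, 0.1992]
tcp_rot: [[-0.993, -0.118, -0.004], [-0.118, 0.993, -0.001], [0.004, -0.001, -1.0]]
force: [-0.6, 0.0, 0.7]
opening: 0.006
grasp_force: 0.0
time_s: 5.0
position: [0.5666, 0.2616, 0.2017]
tcp_rot: [[-0.993, -0.118, 0.002], [-0.118, 0.993, 0.001], [-0.002, 0.0, -1.0]]
force: [2.2, 1.2, 0.5]
opening: 0.006
grasp_force: 0.9
```

```bash
python3 -m jog '[{"tx":0.8,"ty":0,"tz":0,"roll":0,"jaw":0},{"tx":0.8,"ty":0,"tz":0,"roll":0,"jaw":0},{"tx":0.8,"ty":0,"tz":0,"roll":0,"jaw":0},{"tx":0,"ty":0,"tz":0,"roll":0,"jaw":0}]'
```

```text
time_s: 5.4
position: [0.5414, 0.2585, 0.2013]
tcp_rot: [[-0.993, -0.118, -0.002], [-0.118, 0.993, -0.001], [0.002, -0.0, -1.0]]
force: [-0.2, 0.6, 0.5]
opening: 0.004
grasp_force: 0.0
```

```bash
for i in 1; do python3 -m jog '[{"tx":0.5,"ty":0,"tz":0,"roll":0,"jaw":0},{"tx":0.5,"ty":0,"tz":0,"roll":0,"jaw":0},{"tx":0.5,"ty":0,"tz":0,"roll":0,"jaw":0}]' | grep -E "pos|forc"; done; python3 -m jog '[{"tx":0.5,"ty":0,"tz":0,"roll":0,"jaw":0},{"tx":0.5,"ty":0,"tz":0,"roll":0,"jaw":0}]'| grep -E "pos|forc"
```

```text
position: [0.5284, 0.2568, 0.2013]
force: [2.3, 1.0, 0.4]
grasp_force: 0.9
position: [0.5195, 0.2558, 0.2015]
force: [9.8, 1.1, -6.3]
grasp_force: 4.6
```

```bash
python3 -m jog '[{"tx":0.2,"ty":0,"tz":0,"roll":0,"jaw":0},{"tx":0.2,"ty":0,"tz":0,"roll":0,"jaw":0},{"tx":0,"ty":0,"tz":0,"roll":0,"jaw":0}]'| grep -E "pos|forc";  python3 - <<'E'
from h import *
c=cam('scene');d=cam('top')
o=np.zeros((510,780,3),np.uint8)
o[:,:390]=cv2.resize(d['img'][95:265,125:255],None,fx=3,fy=3,interpolation=3);o[:435,390:]=cv2.resize(c['img'][205:350,330:460],None,fx=3,fy=3,interpolation=3)
cv2.imwrite('pics/crop3.png',o[:,:,::-1])
E
```

```text
position: [0.5194, 0.2558, 0.2016]
force: [11.6, 1.4, -7.7]
grasp_force: 5.6
```

View pics/crop3.png

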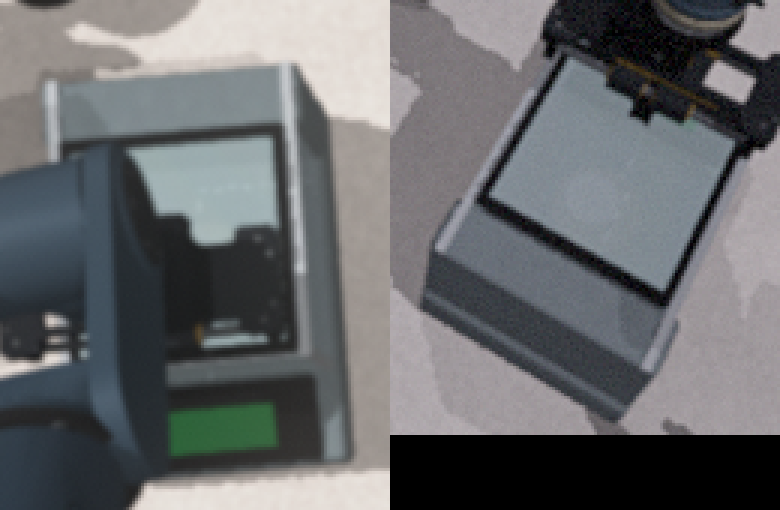

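```bash
python3 -m jog '[{"tx":-1,"ty":0,"tz":0,"roll":0,"jaw":0},{"tx":-1,"ty":0,"tz":0,"roll":0,"jaw":0},{"tx":-0.5,"ty":0,"tz":0,"roll":0,"jaw":0},{"tx":0,"ty":0,"tz":-2,"roll":0,"jaw":0},{"tx":0,"ty":0,"tz":-3,"roll":0,"jaw":0},{"tx":0,"ty":0,"tz":0,"roll":0,"jaw":0},{"tx":0,"ty":0,"tz":0,"roll":0,"jaw":0}]'
```

```text
time_s: 7.0
position: [0.539, 0.2582, 0.2516]
tcp_rot: [[-0.993, -0.118, 0.0], [-0.118, 0.993, 0.0], [-0.0, 0.0, -1.0]]
force: [0.3, -0.2, -0.4]
opening: 0.003
grasp_force: 0.0
```

```bash
python3 -m jog '[{"tx":1.7,"ty":-3.6,"tz":0,"roll":0,"jaw":0},{"tx":1.7,"ty":-3.6,"tz":0,"roll":0,"jaw":0},{"tx":1.7,"ty":-3.6,"tz":0,"roll":0,"jaw":0},{"tx":1.7,"ty":-3.6,"tz":0,"roll":0,"jaw":0},{"tx":1.7,"ty":-3.6,"tz":0,"roll":0,"jaw":0},{"tx":1.7,"ty":-3.6,"tz":0,"roll":0,"jaw":0},{"tx":0,"ty":0,"tz":0,"roll":0,"jaw":0},{"tx":0,"ty":0,"tz":0,"roll":0,"jaw":0}]'
python3 - <<'E'
from h import *
cs=[cam('scene'),cam('top')]
o=np.zeros((510,780,3),np.uint8)
o[:,:390]=cv2.resize(cs[1]['img'][95:265,125:255],None,fx=3,fy=3,interpolation=3)
o[:390,390:]=cv2.resize(cs[0]['img'][125:255,270:400],None,fx=3,fy=3,interpolation=3)
cv2.imwrite('pics/crop4.png',o[:,:,::-1])
for n,c in zip(('scene','top'),cs):
  for t in('door_tab','round_window'): print(n,t,[(np.round(x['point'],1).tolist(),round(x['p'],2),atz(c,x['point'],.187 if t[0]=='d' else .025).round(3)) for x in landmark_of(n,t)[:2]])
print(read_state()['position'])
E
```

```text
time_s: 7.8
position: [0.4625, 0.0312, 0.2504]
tcp_rot: [[-0.993, -0.115, -0.002], [-0.115, 0.993, 0.001], [0.002, 0.001, -1.0]]
force: [0.3, 1.1, -0.6]
opening: 0.007
grasp_force: 0.0
scene door_tab [([234.8, 418.6], 0.82, array([0.499, 0.256, 0.187]))]
scene round_window [([190.0, 333.1], 0.89, array([ 0.438, -0.055,  0.025]))]
top door_tab [([207.0, 184.1], 0.59, array([0.501, 0.254, 0.187])), ([166.7, 366.0], 0.19, array([ 0.601, -0.149,  0.187]))]
top round_window [([243.7, 319.6], 0.85, array([ 0.434, -0.051,  0.025]))]
[0.46352509 0.03266374 0.25106342]
```

View pics/crop4.png

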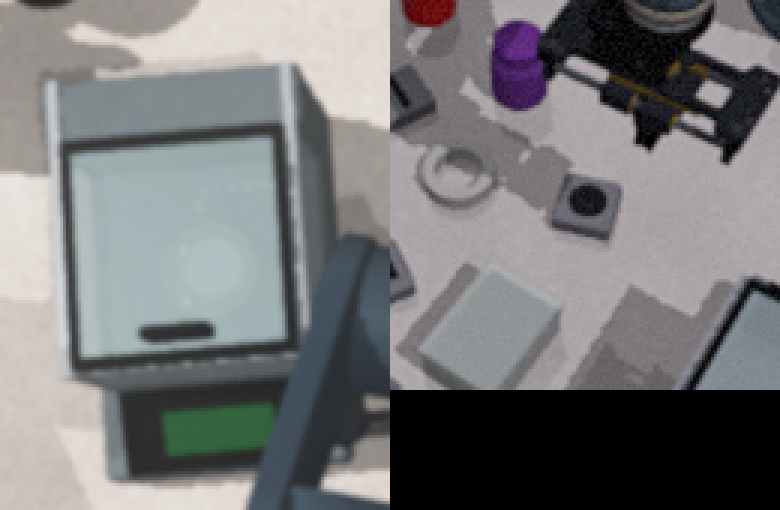

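```bash
python3 -m jog '[{"tx":1.2,"ty":-2.6,"tz":0,"roll":0,"jaw":0},{"tx":1.2,"ty":-2.6,"tz":0,"roll":0,"jaw":0},{"tx":1.3,"ty":-2.7,"tz":0,"roll":0,"jaw":0},{"tx":0,"ty":0,"tz":3,"roll":0,"jaw":0},{"tx":0,"ty":0,"tz":3,"roll":0,"jaw":0},{"tx":0,"ty":0,"tz":0,"roll":0,"jaw":0},{"tx":0,"ty":0,"tz":0,"roll":0,"jaw":0}]'
```

```text
time_s: 8.8
position: [0.4361, -0.0507, 0.1913]
tcp_rot: [[-0.993, -0.119, -0.001], [-0.119, 0.993, 0.0], [0.001, 0.001, -1.0]]
force: [0.0, -0.6, 0.2]
opening: 0.006
grasp_force: 0.0
```

Down 11.6 cm to z ≈ 0.075, dwell for about 3 s, then straight up.

```bash
python3 -m jog '[{"tx":0,"ty":0,"tz":3,"roll":0,"jaw":0},{"tx":0,"ty":0,"tz":3,"roll":0,"jaw":0},{"tx":0,"ty":0,"tz":3,"roll":0,"jaw":0},{"tx":0,"ty":0,"tz":1.5,"roll":0,"jaw":0},{"tx":0,"ty":0,"tz":1,"roll":0,"jaw":0},{"tx":0,"ty":0,"tz":0,"roll":0,"jaw":0},{"tx":0,"ty":0,"tz":0,"roll":0,"jaw":0},{"tx":0,"ty":0,"tz":0,"roll":0,"jaw":0}]'
python3 - <<'E'
from h import *
c=cam('scene');print(read_state()['position'])
cv2.imwrite('pics/crop5.png',cv2.resize(c['img'][125:255,270:400],None,fx=4,fy=4,interpolation=3)[:,:,::-1])
E
```

```text
time_s: 9.6
position: [0.4369, -0.0514, 0.0773]
tcp_rot: [[-0.993, -0.118, 0.002], [-0.118, 0.993, -0.001], [-0.002, -0.001, -1.0]]
force: [0.3, -0.4, 0.6]
opening: 0.008
grasp_force: 0.0
[ 0.43677173 -0.05134915  0.07726036]
```

View pics/crop5.png

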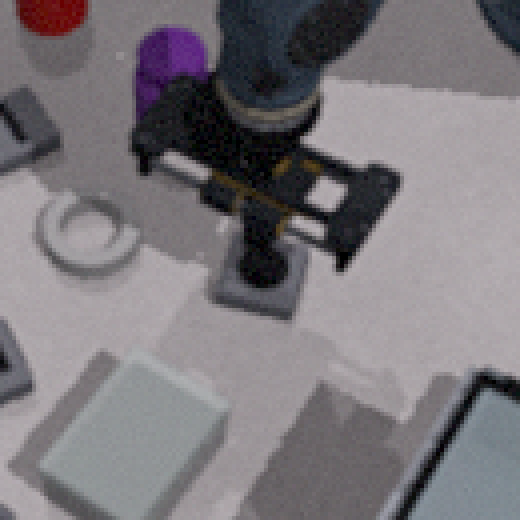

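The fingertips are above the round window (crop about 262,265), the pod is undisturbed, and the hand is clear of the purple look-alike.

```bash
Z='{}'; python3 -m jog '[{"tx":0,"ty":0,"tz":0,"roll":0,"jaw":0},{"tx":0,"ty":0,"tz":0,"roll":0,"jaw":0},{"tx":0,"ty":0,"tz":0,"roll":0,"jaw":0},{"tx":0,"ty":0,"tz":0,"roll":0,"jaw":0},{"tx":0,"ty":0,"tz":0,"roll":0,"jaw":0},{"tx":0,"ty":0,"tz":0,"roll":0,"jaw":0},{"tx":0,"ty":0,"tz":0,"roll":0,"jaw":0},{"tx":0,"ty":0,"tz":0,"roll":0,"jaw":0}]' >/dev/null
python3 -m jog '[{"tx":0,"ty":0,"tz":0,"roll":0,"jaw":0},{"tx":0,"ty":0,"tz":0,"roll":0,"jaw":0},{"tx":0,"ty":0,"tz":0,"roll":0,"jaw":0},{"tx":0,"ty":0,"tz":0,"roll":0,"jaw":0},{"tx":0,"ty":0,"tz":0,"roll":0,"jaw":0},{"tx":0,"ty":0,"tz":0,"roll":0,"jaw":0},{"tx":0,"ty":0,"tz":0,"roll":0,"jaw":0},{"tx":0,"ty":0,"tz":0,"roll":0,"jaw":0}]' >/dev/null
python3 -m jog '[{"tx":0,"ty":0,"tz":0,"roll":0,"jaw":0},{"tx":0,"ty":0,"tz":0,"roll":0,"jaw":0},{"tx":0,"ty":0,"tz":0,"roll":0,"jaw":0},{"tx":0,"ty":0,"tz":0,"roll":0,"jaw":0},{"tx":0,"ty":0,"tz":0,"roll":0,"jaw":0},{"tx":0,"ty":0,"tz":0,"roll":0,"jaw":0},{"tx":0,"ty":0,"tz":0,"roll":0,"jaw":0},{"tx":0,"ty":0,"tz":0,"roll":0,"jaw":0}]' >/dev/null
python3 -m jog '[{"tx":0,"ty":0,"tz":0,"roll":0,"jaw":0},{"tx":0,"ty":0,"tz":0,"roll":0,"jaw":0},{"tx":0,"ty":0,"tz":0,"roll":0,"jaw":0},{"tx":0,"ty":0,"tz":0,"roll":0,"jaw":0},{"tx":0,"ty":0,"tz":0,"roll":0,"jaw":0},{"tx":0,"ty":0,"tz":0,"roll":0,"jaw":0}]'
python3 -m jog '[{"tx":0,"ty":0,"tz":-3,"roll":0,"jaw":0},{"tx":0,"ty":0,"tz":-3,"roll":0,"jaw":0},{"tx":0,"ty":0,"tz":-3,"roll":0,"jaw":0},{"tx":0,"ty":0,"tz":-3,"roll":0,"jaw":0},{"tx":0,"ty":0,"tz":-3,"roll":0,"jaw":0},{"tx":0,"ty":0,"tz":0,"roll":0,"jaw":0},{"tx":0,"ty":0,"tz":0,"roll":0,"jaw":0},{"tx":0,"ty":0,"tz":0,"roll":0,"jaw":0}]'
```

```text
time_s: 12.65
position: [0.436, -0.0512, 0.0763]
tcp_rot: [[-0.993, -0.118, 0.0], [-0.118, 0.993, -0.0], [-0.0, -0.0, -1.0]]
force: [-0.2, 0.1, -0.7]
opening: 0.004
grasp_force: 0.0
time_s: 13.45
position: [0.435, -0.0508, 0.2253]
tcp_rot: [[-0.993, -0.118, -0.002], [-0.118, 0.993, 0.001], [0.002, 0.001, -1.0]]
force: [-1.0, 0.2, 0.1]
opening: 0.003
grasp_force: 0.0
```

```bash
python3 -c "
from rig import *
print(hand_in())"
```

```text
the job is handed in; nothing more can be done
None
```

I pushed the door shut against its stop, held the fingertips about 3 cm above the round window for 3 s, drew the hand straight up 15 cm, and handed the job in at 13.5 s; `hand_in()` gave no verdict.

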